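# Start the isolation room's exhaust fan at its lever-lock switch

## Task

Please start the isolation room's exhaust fan: its switch on the desk is the one with the red collar on its lever. Lift the red spring-loaded collar up along the lever to unlock it, swing the lever fully over to the side with the green dot, then let the collar drop back home so that the lever is locked there. Do not throw the blue-collared switch, which runs the germicidal lamp.

Things in the scene. Friction and masses are not known exactly. Their poses are not given: they have to be found in the camera images.
- fan_switch: The fan's switch: grey box 120 x 80 x 50 mm on a 140 x 100 mm steel foot, bolted to the desk; on top one lever with a RED collar. Origin: centre of its underside, at desk height; z up, x along the 120 mm from the black dot (OFF) to the green dot (ON). The lever pivots 45 mm above the origin about the y axis and swings in the xz plane between two steel gate plates 20 mm wide in y, their tops 92 mm above the desk.
- fan_lever (a joint): Red-collared lever, rad: 0 = OFF, leaning 0.40 rad from vertical to -x of its switch; 0.40 = upright; 0.80 = ON, leaning 0.40 to +x. An 8 mm steel rod with a ball end 99 mm from the pivot. With the collar down it moves only about 0.10 from either end; freed, it turns with a light drag (0.08 N m) and stays where left.
- fan_collar (a joint): Lift of the red collar along its lever, m: 0 = home, 0.016 = top stop; from 0.012 the lever passes the gate. A cylinder 28 mm in diameter and 28 mm long around the rod, its middle 62 mm from the pivot at home (78 mm at the top). A spring pushes it home with 4 N, 7 N at the top. Under it a 10 mm wide key locks the lever in the gate.
- lamp_lever (a joint): Lever of the other switch, of the same build but with a BLUE collar (germicidal lamp), rad: it starts OFF, near 0, and is to stay there.
There are look-alikes about, which are no part of the job. Leave any orange look-alike of the fan_switch alone.

How it is judged:
By the outcome, as a careful person would: the job done as asked, in the order asked, and still so for the second after the job is handed in, with the robot touching nothing.
It also fails if it takes over 27 s, if anything falls off the work surface, if the arm or the gripper's body presses on something with over 40 N, if the wrist force passes 120 N, or if a joint passes its speed limit or range.

## Robot

A 6-joint arm with a two-finger parallel gripper is mounted at the origin on the work surface. World frame = base frame: x ahead of the robot, y to its left, z up, the work surface at z = 0. Lengths are in m, angles in rad, forces in N, time in s.
With the tool pointing down it reaches from about 0.3 to 0.875 m from the base axis. Payload 4.2 kg.
Tool frame: the origin (TCP) lies at the very end of the fingers, on their centre line; the grasp point (between the pads) lies 19 mm behind it; z points along the fingers, y is the direction in which the jaws open and shut (so a half turn about z gives the same grasp; the last joint's range is limited). The gripper opens to 85 mm and grips with 20 to 120 N. Pads are 22 mm wide; open, the fingers measure 114 mm over their backs; the gripper's body (76 mm by 85 mm) begins 54 mm behind the grasp point. The pads swing forward as they close: fully open they stand 13 mm farther back than shut.
Start: joints at [1.277, 0.32, 1.565, -0, 1.257, -0.02], TCP at [0.155, 0.554, 0.231] pointing down, gripper open.
Joint ranges: [-3.11, 3.11], [-0.84, 2.01], [0.21, 2.61], [-1.34, 4.49], [0.05, 2.63], [-2.56, 2.56]. Speed limits (rad/s): [2.57, 2.57, 3.14, 3.14, 3.14, 3.14].

## Interface

Orientations are given as a rotation vector (axis times angle).
In Python, from cell import robot, cams gives the robot as it stands.
- The arm moves only by the tool move_arm, never from a script. Its argument "targets" is a list that holds one entry, the list of rows, each a list of 7 numbers: the turn, a rotation vector about the tool's x, y, z in rad, then the shift along the tool's x, y, z in mm, then the finger opening in mm, from 0 to 85.4. In form: [[[ax, ay, az, dx, dy, dz, hand], ...]]. A call has 1 to 5 rows; each row is the pose to reach, as a shift and turn from the pose commanded when the call began, along the tool's axes at that moment; what a row does not reach only later rows make up. A row lasts 1/12 s, in which the tool goes at most 41.7 mm and 7.16 degrees, less where a joint would pass 70% of its speed; a pose out of reach is approached as far as the arm can. A call with a gripper value outside its range is refused whole. The fingers move at their own pace and stop on an object; "squeeze" is the grip in N (left out, the last holds). Time passes only in rows, so rows that repeat a pose let the fingers close. It gives the time, the measured TCP pose, the force and the opening at its end, in the units of the state.
- robot.sense(): the state, without advancing time (a new reading comes with each control period).
- cams.grab_frame(name): name is "scene" or "top" or "wrist"; returns a dict with "img" (400x640x3 uint8, red, green, blue), "range_z" (400x640 float32, m along the optical axis (not along the pixel's ray), 0 where there is no reading), "fx", "fy", "cx", "cy" (pixels), "pose" (4x4, takes a point from camera to world coordinates). Camera axes: x right, y up, looking along -z (the intrinsics and any distortion apply to the point x, -y, -z); pixel columns grow to the right and rows downward; lengths in m; the calibration is good to about 2 mm. A picture is of the moment at which its call begins.
- robot.close_job(): hands the job in, once; it reports no verdict.
The state is a dict: "clock": time; "qpos": joint angles; "qd": joint speeds; "effort": joint torques, N m; "position": TCP position; "eef_rot": TCP orientation; "ft_force": force on the tool from outside, world axes, zero at the start; "wrist_torque": the same for the moment, N m; "opening": opening from 0.0 (shut) to 1.0 (fully open).
Only numpy, scipy, OpenCV 4.12 (cv2) and the standard library are available. Lean on these libraries where they do the work, as an engineer would, in place of code of your own. Each camera call takes 0.05 s, during which the arm holds its last target. There are 200 camera calls.

## Working session

There is one attempt and no reset: what is moved stays moved. The work goes in short steps, Python scripts to look and compute and a tool call to move; the robot and the scene stay as the last step left them, time stands still between calls to the robot, and variables do not carry over. Pictures are saved under pics/ and viewed, on a budget of 10 in all, crops included, one or two more only if the job needs it, and the job is handed in when it is done.

Besides the shell and the picture viewer there is one more tool, called after "Emit:" by a JSON object that holds its "api" and its "payload", one argument or row to a line. move_arm: Moves the arm, as the interface text tells. Its arguments: {"type":"object","properties":{"targets":{"type":"array"},"squeeze":{"type":"number"}},"required":["targets"]}

```bash
mkdir -p pics; ls; cat > h.py <<'E'
import numpy as np, cv2
from cell import robot, cams
def grab(n):
    f=cams.grab_frame(n); return f
def save(img,name,s=1):
    cv2.imwrite('pics/'+name,cv2.resize(img[:,:,::-1],None,fx=s,fy=s,interpolation=cv2.INTER_CUBIC))
def pts(f):
    z=f['range_z']; h,w=z.shape; u,v=np.meshgrid(np.arange(w),np.arange(h))
    P=np.stack([(u-f['cx'])/f['fx']*z,-(v-f['cy'])/f['fy']*z,-z],-1)
    T=f['pose']; W=P@T[:3,:3].T+T[:3,3]; W[z==0]=np.nan; return W
E
python3 - <<'E'
from h import *
s=robot.sense();print(s)
fs=[grab(n) for n in('scene','top','wrist')]
for n,f in zip(('scene','top','wrist'),fs): print(n,f['fx'],f['fy'],f['cx'],f['cy'],np.round(f['pose'],3).tolist(),[k for k in f]); np.savez('/tmp/'+n,**f)
save(fs[1]['img'],'top0.png',1.25)
save(fs[0]['img'],'scene0.png',1.25)
E
```

```text
pics
{'clock': 0.0, 'qpos': array([ 1.27699771e+00,  3.20308781e-01,  1.56566385e+00, -4.15095041e-05,
        1.25742349e+00, -1.99844543e-02]), 'qd': array([-2.06679851e-03, -2.13217740e-05,  1.17627063e-03,  5.83182030e-04,
        3.48666875e-04, -4.09483697e-04]), 'effort': array([ 7.73485299e-04, -4.15517271e+01, -2.34166628e+01,  1.01463613e-04,
        8.10670521e-03,  9.48158203e-06]), 'position': array([0.15534758, 0.55312131, 0.23047847]), 'eef_rot': array([-4.28710641e-01, -3.11195730e+00,  2.80756235e-03]), 'ft_force': array([-0.46797662,  0.12572785,  0.65109129]), 'wrist_torque': array([ 0.0249122 , -0.02679718, -0.0758437 ]), 'opening': 0.9970761003350984}
scene 517.46872285448 517.46872285448 321.54834191733033 197.33448338318652 [[0.633, -0.595, 0.495, 1.03], [0.774, 0.484, -0.408, -0.559], [0.004, 0.642, 0.767, 1.03], [0.0, 0.0, 0.0, 1.0]] ['img', 'range_z', 'fx', 'fy', 'cx', 'cy', 'pose']
top 439.30159822334815 439.30159822334815 318.48906390601593 201.1964999525981 [[0.008, 0.986, -0.166, 0.219], [-1.0, 0.013, 0.027, -0.022], [0.028, 0.166, 0.986, 1.113], [0.0, 0.0, 0.0, 1.0]] ['img', 'range_z', 'fx', 'fy', 'cx', 'cy', 'pose']
wrist 336.4457502468117 336.4457502468117 315.9074898048869 201.7511324474243 [[0.269, -0.925, -0.267, 0.086], [0.963, 0.257, 0.077, 0.573], [-0.003, -0.278, 0.96, 0.373], [0.0, 0.0, 0.0, 1.0]] ['img', 'range_z', 'fx', 'fy', 'cx', 'cy', 'pose']
```

View pics/top0.png

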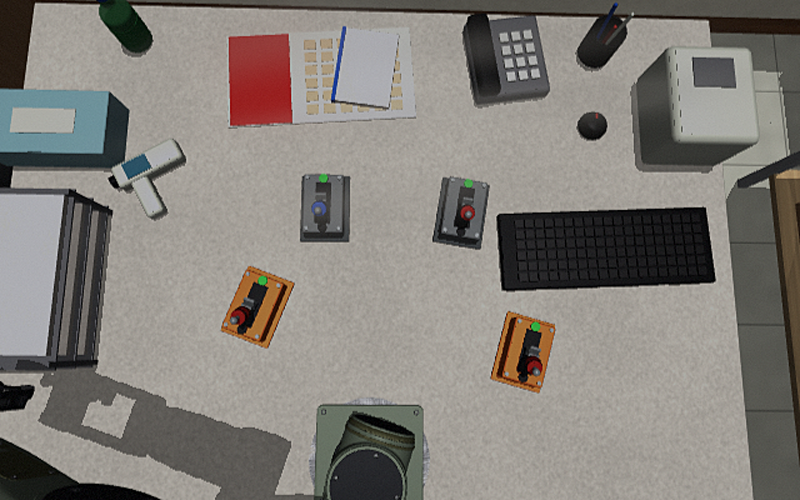

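View pics/scene0.png

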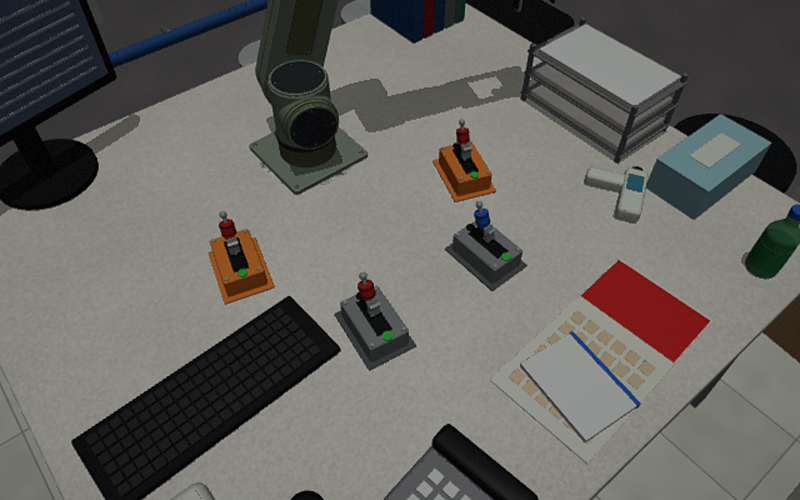

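The image shows four switches. In top0, at picture pixels (scale 1.25), they are: grey with red collar (461,213), grey with blue collar (325,208), orange with red (258,307), and orange with red (525,350). Only the grey box with the red collar at (461,213) fits; in scene0 it is at (375,315). I'll confirm it with a crop and measure.

```bash
python3 - <<'E'
from h import *
T=dict(np.load('/tmp/top.npz'));S=dict(np.load('/tmp/scene.npz'))
a=cv2.resize(T['img'][125:215,325:415],(400,400),interpolation=cv2.INTER_CUBIC)
b=cv2.resize(S['img'][205:300,255:350],(400,400),interpolation=cv2.INTER_CUBIC)
save(np.hstack([a,b]),'crop.png')
for n,f in(('top',T),('scene',S)):
    W=pts(f);hsv=cv2.cvtColor(f['img'],cv2.COLOR_RGB2HSV)
    r0,r1,c0,c1=(125,215,325,415) if n=='top' else (205,300,255,350)
    box=np.zeros(W.shape[:2],bool);box[r0:r1,c0:c1]=1
    H,Sa,V=hsv[...,0],hsv[...,1],hsv[...,2]
    red=box&((H<8)|(H>172))&(Sa>130)&(V>50); gr=box&(H>45)&(H<75)&(Sa>130)
    for k,m in(('red',red),('green',gr)):
        P=W[m];v,u=np.nonzero(m);print(n,k,m.sum(),(u.mean().round(1),v.mean().round(1)),np.nanmedian(P,0).round(4))
    desk=W[box];print('desk z',np.nanpercentile(desk[:,2],[5,20,50]).round(4))
    for lo,hi in((.044,.056),(.040,.06)):
        m=box&(W[...,2]>lo)&(W[...,2]<hi);P=W[m]
        R=cv2.minAreaRect((P[:,:2]*1000).astype(np.float32));print(n,lo,m.sum(),np.round(np.array(R[0]),1),np.round(R[1],1),R[2])
    # whole switch footprint incl foot
    m=box&(W[...,2]>.003);print(np.histogram(W[m][:,2],np.arange(0,.16,.005)))
E
```

```text
top red 80 (np.float64(373.3), np.float64(169.2)) [ 0.4655 -0.1757  0.1151]
top green 34 (np.float64(374.3), np.float64(146.4)) [ 0.5399 -0.1894  0.0514]
desk z [-0.0043 -0.0025  0.0002]
top 0.044 1261 [ 489.6 -181.9] [ 80.  119.5] 81.17271423339844
top 0.04 1298 [ 490.  -181.9] [ 80.4 120.8] 80.70320129394531
(array([230, 249, 374, 285,  46,  18,  21,  19,  67, 829, 398,   4,   2,
         0,   1,   4,  14,  23,  11,   6,   7,  13,  34,  40,   3,   2,
        15,  11,   0,   0,   0]), array([0.   , 0.005, 0.01 , 0.015, 0.02 , 0.025, 0.03 , 0.035, 0.04 ,
       0.045, 0.05 , 0.055, 0.06 , 0.065, 0.07 , 0.075, 0.08 , 0.085,
       0.09 , 0.095, 0.1  , 0.105, 0.11 , 0.115, 0.12 , 0.125, 0.13 ,
       0.135, 0.14 , 0.145, 0.15 , 0.155]))
scene red 133 (np.float64(292.8), np.float64(231.4)) [ 0.4738 -0.182   0.1129]
scene green 53 (np.float64(309.5), np.float64(267.7)) [ 0.5395 -0.1888  0.0525]
desk z [-0.0028 -0.0009  0.0015]
scene 0.044 1354 [ 491.4 -181.8] [ 81.3 122. ] 81.27489471435547
scene 0.04 1406 [ 491.4 -181.8] [ 81.3 122. ] 81.27489471435547
(array([616, 386, 174, 231,  76,  57,  54,  68,  67, 613, 704,  22,   4,
        22,  16,   5,  17,  30,  35,  27,  23,  29,  27,  62,  15,   5,
        14,  15,   0,   0,   0]), array([0.   , 0.005, 0.01 , 0.015, 0.02 , 0.025, 0.03 , 0.035, 0.04 ,
       0.045, 0.05 , 0.055, 0.06 , 0.065, 0.07 , 0.075, 0.08 , 0.085,
       0.09 , 0.095, 0.1  , 0.105, 0.11 , 0.115, 0.12 , 0.125, 0.13 ,
       0.135, 0.14 , 0.145, 0.15 , 0.155]))
```

View pics/crop.png

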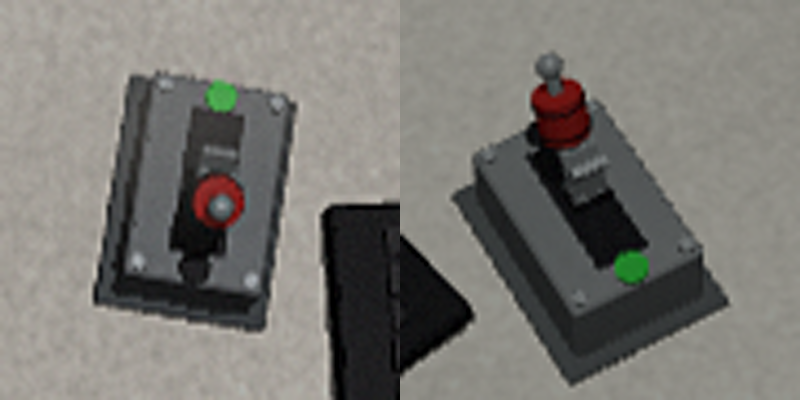

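The crop confirms it: grey box, red collar at crop (218,202), green dot at (222,95) and black dot at (195,268), with the lever on the black (OFF) side. The pivot is at about (0.4905, -0.1818, 0.045) with yaw about -0.154. I'll plan coaxial poses along the lever.

```bash
cat >> h.py <<'E'
from scipy.spatial.transform import Rotation as Ro
C=np.array([.4908,-.1818,.045]); YAW=-.152
def pose(lean,r):
    """tool pose coaxial with lever at lean, TCP r m from pivot"""
    Sw=Ro.from_euler('z',YAW).as_matrix()
    d=Sw@[np.sin(lean),0,np.cos(lean)]; y=Sw[:,1]; z=-d
    return np.stack([np.cross(y,z),y,z],1), C+r*d
def rel(lean,r,start=None):
    if start is None:
        s=robot.sense(); R0=Ro.from_rotvec(s['eef_rot']).as_matrix(); p0=s['position']
    else: R0,p0=pose(*start)
    R,p=pose(lean,r)
    print(lean,r,'turn',Ro.from_matrix(R0.T@R).as_rotvec().round(4),'shift',((p-p0)@R0*1000).round(1))
E
python3 -c "
from h import *
rel(-.4,.17); print(pose(-.4,.17))"
```

```text
-0.4 0.17 turn [-0.0257 -0.3996 -0.1199] shift [-456.  -625.    29.9]
(array([[-0.91044137,  0.15141537,  0.38492844],
       [ 0.1394628 ,  0.98847022, -0.05896392],
       [-0.38941834,  0.        , -0.92106099]]), array([ 0.42536217, -0.17177613,  0.20158037]))
```

Emit:
{"api": "move_arm", "payload": {
  "targets": [
    [[0,0,-0.12,-456,-625,0,60],[0,0,-0.12,-456,-625,0,60],[0,0,-0.12,-456,-625,0,60],[0,0,-0.12,-456,-625,0,60],[0,0,-0.12,-456,-625,0,60]]
  ],
  "squeeze": 60
}}

```text
clock: 0.57
position: [0.2282, 0.3564, 0.231]
eef_rot: [-0.24, -3.132, 0.001]
ft_force: [1.5, -0.3, -0.4]
opening: 0.704
```

```bash
python3 -c "
from h import *
print(robot.sense()['clock'],robot.sense()['position']);rel(-.4,.17)"
```

```text
0.5667 [0.22823727 0.356387   0.23095439]
-0.4 0.17 turn [-0.0007 -0.4    -0.0006] shift [-275.2 -492.    29.7]
```

Emit:
{"api": "move_arm", "payload": {
  "targets": [
    [[0,0,0,-275,-492,0,60],[0,0,0,-275,-492,0,60],[0,0,0,-275,-492,0,60],[0,0,0,-275,-492,0,60],[0,0,0,-275,-492,0,60]]
  ]
}}

```text
clock: 0.98
position: [0.3006, 0.1612, 0.2314]
eef_rot: [0.24, 3.132, 0.0]
ft_force: [1.1, -0.9, -0.8]
opening: 0.701
```

```bash
python3 -c "
from h import *
print(robot.sense()['qpos']);rel(-.4,.17)"
```

```text
[ 4.58440933e-01 -6.01857232e-02  2.01973613e+00 -1.47387976e-05
  1.18140193e+00 -9.59497274e-01]
-0.4 0.17 turn [ 2.000e-04 -3.995e-01 -9.000e-04] shift [-173.9 -310.1   29.8]
```

Emit:
{"api": "move_arm", "payload": {
  "targets": [
    [[0,0,0,-174,-310,0,60],[0,0,0,-174,-310,0,60],[0,0,0,-174,-310,0,60],[0,0,0,-174,-310,0,60],[0,0,0,-174,-310,0,60]]
  ]
}}

```text
clock: 1.4
position: [0.3737, -0.0342, 0.2314]
eef_rot: [0.242, 3.132, 0.0]
ft_force: [1.6, 1.0, -0.4]
opening: 0.706
```

```bash
python3 -c "
from h import *
print(robot.sense()['qpos']);rel(-.4,.17)"
```

```text
[-1.22229286e-01 -1.64480316e-03  1.96392813e+00  3.70950992e-04
  1.17875183e+00 -1.53878849e+00]
-0.4 0.17 turn [-1.000e-04 -3.995e-01 -2.400e-03] shift [ -72.2 -128.    29.8]
```

Emit:
{"api": "move_arm", "payload": {
  "targets": [
    [[0,-0.1,0,-20,-35,5,60],[0,-0.2,0,-40,-70,10,60],[0,-0.3,0,-58,-104,20,60],[0,-0.4,0,-72,-128,30,60],[0,-0.4,0,-72,-128,30,60]]
  ]
}}

```text
clock: 1.82
position: [0.4221, -0.1725, 0.1982]
eef_rot: [0.22, 2.736, -0.044]
ft_force: [-1.0, 0.8, -0.1]
opening: 0.707
```

```bash
python3 - <<'E'
from h import *
s=robot.sense();print(s['qpos'],s['position'],s['qd'].round(2));rel(-.4,.17);rel(-.4,.044)
f=grab('wrist');save(f['img'],'wrist1.png')
W=pts(f);hsv=cv2.cvtColor(f['img'],cv2.COLOR_RGB2HSV);H,Sa,V=cv2.split(hsv)
red=((H<8)|(H>172))&(Sa>130)&(V>50)
n,l,st,c=cv2.connectedComponentsWithStats(red.astype(np.uint8))
for i in range(1,n):
    if st[i,4]>60: print(st[i],c[i].round(1),np.nanmedian(W[l==i],0).round(4))
# switch frame coordinates of ball/collar points
Sw=Ro.from_euler('z',YAW).as_matrix();L=(W-C)@Sw
for lo,hi in((.085,.1),(.05,.078)):
    m=(L[...,2]>lo)&(L[...,2]<hi)&(np.hypot(L[...,0],L[...,1])<.06);print(lo,m.sum(),np.nanmean(L[m],0).round(4),np.nanmin(L[m],0).round(4),np.nanmax(L[m],0).round(4))
m=(L[...,2]>-.002)&(L[...,2]<.011)&(np.hypot(L[...,0],L[...,1])<.09);R=cv2.minAreaRect((L[m][:,:2]*1000).astype(np.float32));print('box in switch frame mm',R)
E
```

```text
[-0.50488309 -0.0080018   2.13143674  0.2173913   0.65342948 -2.06388483] [ 0.42213266 -0.17247256  0.19824831] [ 0.09 -0.01 -0.06 -0.07  0.18  0.2 ]
-0.4 0.17 turn [-0.0028 -0.0025 -0.0078] shift [-4.1  1.2 -1.9]
-0.4 0.044 turn [-0.0028 -0.0025 -0.0078] shift [ -4.4   1.6 124.1]
[306 188  25   7  69] [317.8 190.4] [ 0.4558 -0.1761  0.0953]
[300 194  37  33 740] [317.9 207.5] [ 0.4576 -0.176   0.1128]
[ 579  247   61   85 3335] [616.7 293.8] [0.789  0.2147 0.0018]
0.085 273 [-0.0378 -0.0003  0.0889] [-0.0427 -0.0073  0.085 ] [-0.0312  0.0064  0.0922]
0.05 907 [-0.0331 -0.0005  0.0662] [-0.0417 -0.0147  0.0501] [-0.0173  0.0138  0.0743]
box in switch frame mm ((-2.070911407470703, -0.7044868469238281), (80.07318878173828, 119.70565795898438), 89.7380142211914)
```

View pics/wrist1.png

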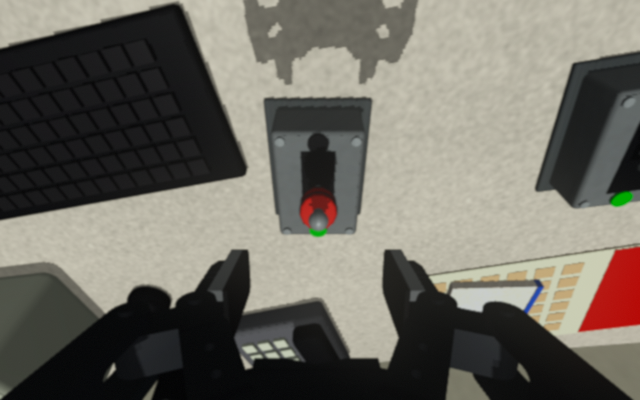

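```bash
sed -i 's/C=np.array(.*; YAW/C=np.array([.4898,-.1820,.045]); YAW/' h.py; python3 -c "
from h import *
rel(-.4,.17);rel(-.4,.09);rel(-.4,.044)"
```

```text
-0.4 0.17 turn [-0.0011 -0.0042 -0.0077] shift [-2.5 -0.8 -1.4]
-0.4 0.09 turn [-0.0011 -0.0042 -0.0077] shift [-2.8 -0.7 78.6]
-0.4 0.044 turn [-0.0011 -0.0042 -0.0077] shift [ -3.   -0.7 124.6]
```

Emit:
{"api": "move_arm", "payload": {
  "targets": [
    [[0,0,-0.008,-2.5,-0.7,5,60],[0,0,-0.008,-2.5,-0.7,30,60],[0,0,-0.008,-3,-0.7,58,60],[0,0,-0.008,-3,-0.7,78,60],[0,0,-0.008,-3,-0.7,78,60]]
  ]
}}

```text
clock: 2.28
position: [0.4583, -0.1732, 0.1277]
eef_rot: [0.196, 2.741, -0.04]
ft_force: [0.1, 0.7, -0.1]
opening: 0.702
```

```bash
python3 -c "
from h import *
s=robot.sense();print(s['qd'].round(2),s['ft_force'].round(1));rel(-.4,.044)
f=grab('wrist');W=pts(f);Sw=Ro.from_euler('z',YAW).as_matrix();L=(W-C)@Sw
for lo,hi in((.085,.1),(.05,.078)):
    m=(L[...,2]>lo)&(L[...,2]<hi)&(np.hypot(L[...,0],L[...,1])<.045)&(abs(L[...,1])<.02);print(lo,m.sum(),np.nanmean(L[m],0).round(4),np.nanmin(L[m],0).round(4),np.nanmax(L[m],0).round(4))
"
```

```text
[-0.01 -0.06 -0.03 -0.02  0.07  0.02] [ 0.1  0.7 -0.1]
-0.4 0.044 turn [ 0.0028 -0.0058  0.009 ] shift [ 2.1 -4.  44.9]
0.085 594 [-0.0371  0.      0.0889] [-0.0419 -0.0068  0.085 ] [-0.0296  0.0065  0.0925]
0.05 2027 [-0.0325  0.0002  0.0659] [-0.041  -0.0145  0.05  ] [-0.0183  0.0142  0.0764]
```

Emit:
{"api": "move_arm", "payload": {
  "targets": [
    [[0,-0.005,0.009,2,-4,5,60],[0,-0.005,0.009,2,-4,30,60],[0,-0.005,0.009,2,-4,45,60],[0,-0.005,0.009,2,-4,45,60],[0,-0.005,0.009,2,-4,45,60]]
  ]
}}

```text
clock: 2.75
position: [0.4736, -0.1811, 0.0894]
eef_rot: [0.209, 2.729, -0.042]
ft_force: [-0.0, -0.4, 0.8]
opening: 0.704
```

```bash
python3 -c "
from h import *
s=robot.sense();print(s['qd'].round(2),s['ft_force'].round(1));rel(-.4,.044)
"
```

```text
[-0.01 -0.02 -0.   -0.   -0.   -0.  ] [-0.  -0.4  0.8]
-0.4 0.044 turn [ 0.0001  0.0058 -0.0012] shift [2.4 1.6 3.2]
```

Emit:
{"api": "move_arm", "payload": {
  "targets": [
    [[0,0,0,1,1.5,2,60],[0,0,0,1,1.5,2,45],[0,0,0,1,1.5,2,30],[0,0,0,1,1.5,2,15],[0,0,0,1,1.5,2,15]]
  ],
  "squeeze": 60
}}

```text
clock: 3.17
position: [0.4731, -0.1798, 0.0874]
eef_rot: [0.212, 2.728, -0.042]
ft_force: [-2.9, 4.6, 6.8]
opening: 0.311
```

```bash
python3 -c "
from h import *
s=robot.sense();print(s['qd'].round(2),s['ft_force'].round(1));rel(-.4,.044)
f=grab('wrist');save(f['img'],'wrist2.png')
"
```

```text
[ 0. -0.  0.  0. -0. -0.] [-2.9  4.6  6.8]
-0.4 0.044 turn [ 0.      0.0063 -0.0028] shift [1.  0.4 1.6]
```

View pics/wrist2.png

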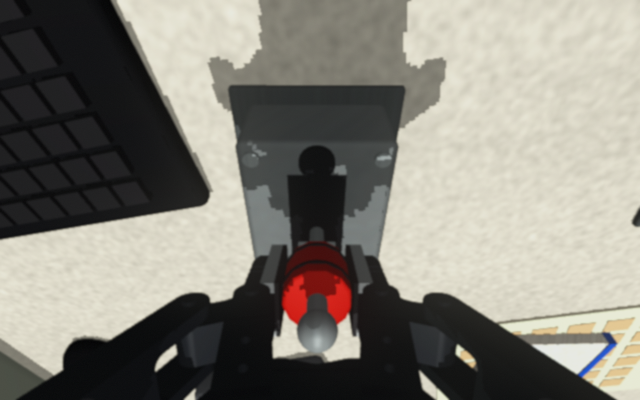

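The pads at (275,290) and (358,290) hold the red collar at (317,290), with the ball free behind it. Next is the lift.

Emit:
{"api": "move_arm", "payload": {
  "targets": [
    [[0,0,0,0,0,-4,15],[0,0,0,0,0,-8,15],[0,0,0,0,0,-12,15],[0,0,0,0,0,-15,15],[0,0,0,0,0,-15,15]]
  ]
}}

```text
clock: 3.63
position: [0.4673, -0.1789, 0.1004]
eef_rot: [0.212, 2.729, -0.042]
ft_force: [5.7, 3.7, -5.2]
opening: 0.312
```

```bash
python3 -c "
from h import *
s=robot.sense();print(s['qd'].round(2),s['ft_force'].round(1));rel(-.4,.059)
f=grab('wrist');save(f['img'],'wrist3.png')
st=(-.4,.059)
for l in (-.3,-.2,-.1,0,.1,.2,.3,.4): rel(l,.059,st)
rel(.4,.059,(0,.059))
"
```

```text
[ 0.    0.01  0.    0.01 -0.01 -0.  ] [ 5.7  3.7 -5.2]
-0.4 0.059 turn [-0.      0.0055 -0.003 ] shift [0.6 0.3 0.9]
-0.3 0.059 turn [ 0.   0.1 -0. ] shift [-5.9  0.   0.3]
-0.2 0.059 turn [-0.   0.2 -0. ] shift [-11.7  -0.    1.2]
-0.1 0.059 turn [-0.   0.3 -0. ] shift [-17.4  -0.    2.6]
0 0.059 turn [-0.   0.4 -0. ] shift [-23.    0.    4.7]
0.1 0.059 turn [-0.   0.5 -0. ] shift [-28.3   0.    7.2]
0.2 0.059 turn [-0.   0.6 -0. ] shift [-33.3   0.   10.3]
0.3 0.059 turn [-0.   0.7 -0. ] shift [-38.   -0.   13.9]
0.4 0.059 turn [-0.   0.8  0. ] shift [-42.3   0.   17.9]
0.4 0.059 turn [-0.   0.4  0. ] shift [-23.    0.    4.7]
```

View pics/wrist3.png

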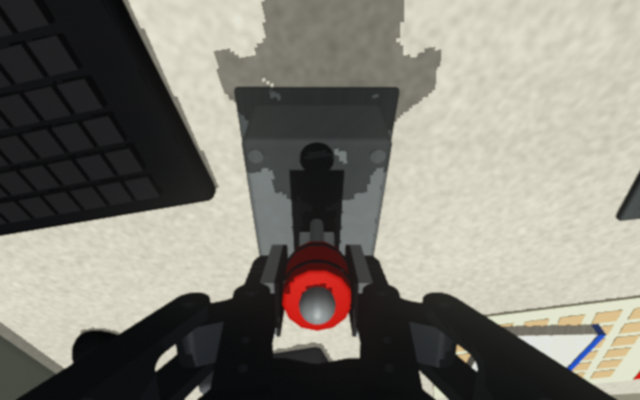

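The collar has risen along the rod towards the ball at (317,305). The axial force is about 7 N, the spring load at the top, so it's lifted about 14 mm. Next is the swing.

Emit:
{"api": "move_arm", "payload": {
  "targets": [
    [[0,0.08,0,-4.7,0,-0.3,15],[0,0.16,0,-9.4,0,0.3,15],[0,0.24,0,-14,0,1.2,15],[0,0.32,0,-18.5,0,2.5,15],[0,0.4,0,-23,0,4.2,15]]
  ]
}}

```text
clock: 4.1
position: [0.4875, -0.1816, 0.1044]
eef_rot: [-0.245, -3.128, -0.004]
ft_force: [-0.6, 3.8, -6.9]
opening: 0.306
```

```bash
python3 -c "
from h import *
s=robot.sense();print(s['qd'].round(2),s['ft_force'].round(1),s['wrist_torque'].round(2));rel(0,.059)
"
```

```text
[ 0.16  0.48 -0.8  -0.29  1.27  0.36] [-0.6  3.8 -6.9] [ 0.99  0.09 -0.06]
0 0.059 turn [ 0.0021 -0.0039 -0.0041] shift [-2.4 -0.1  0.4]
```

Emit:
{"api": "move_arm", "payload": {
  "targets": [
    [[0,0.08,0,-4.7,0,0.2,15],[0,0.16,0,-9.4,0,0.8,15],[0,0.24,0,-14,0,1.7,15],[0,0.32,0,-18.5,0,3,15],[0,0.4,0,-23,0,4.7,15]]
  ]
}}

```text
clock: 4.52
position: [0.5104, -0.1852, 0.0999]
eef_rot: [-0.213, -2.73, -0.047]
ft_force: [-3.9, 2.9, -4.9]
opening: 0.308
```

```bash
python3 -c "
from h import *
s=robot.sense();print(s['qd'].round(2),s['ft_force'].round(1),s['wrist_torque'].round(2));rel(.4,.059)
"
```

```text
[ 0.09  0.59 -0.75 -0.11  1.12  0.1 ] [-3.9  2.9 -4.9] [ 0.67  0.19 -0.28]
0.4 0.059 turn [ 0.004  -0.0045 -0.0032] shift [-2.2  0.  -0.3]
```

Emit:
{"api": "move_arm", "payload": {
  "targets": [
    [[0,0,0,-1,0,0,15],[0,0.01,0,-2,0,0,15],[0,0.01,0,-2,0,0,15]]
  ]
}}

```text
clock: 4.77
position: [0.5115, -0.1859, 0.0982]
eef_rot: [-0.21, -2.721, -0.046]
ft_force: [-5.0, 3.1, -4.4]
opening: 0.306
```

```bash
python3 -c "
from h import *
s=robot.sense();print(s['qd'].round(2),s['ft_force'].round(1),s['wrist_torque'].round(2));rel(.4,.059)
f=grab('wrist');save(f['img'],'wrist4.png')
"
```

```text
[-0.   -0.02  0.01  0.   -0.02 -0.  ] [-5.   3.1 -4.4] [0.3  0.28 0.23]
0.4 0.059 turn [ 0.0023 -0.0131 -0.0013] shift [-0.4  0.6 -1.4]
```

View pics/wrist4.png

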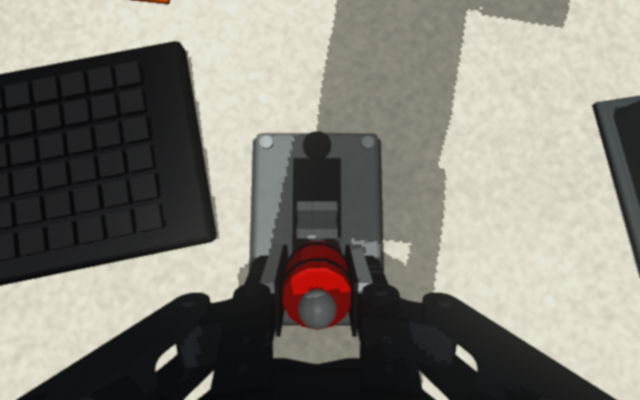

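The lever now leans to the green-dot side, with about 3 N of lateral reaction against the end stop. I'll push slightly more, then lower the collar.

Emit:
{"api": "move_arm", "payload": {
  "targets": [
    [[0,0.02,0,-2,0,0,15],[0,0.02,0,-2.5,0,4,15],[0,0.02,0,-2.5,0,8,15],[0,0.02,0,-2.5,0,12,15],[0,0.02,0,-2.5,0,12,15]]
  ]
}}

```text
clock: 5.23
position: [0.5078, -0.1853, 0.0886]
eef_rot: [-0.209, -2.701, -0.048]
ft_force: [-8.2, 3.9, 2.7]
opening: 0.31
```

```bash
python3 -c "
from h import *
s=robot.sense();F=s['ft_force'];print(s['qd'].round(2),F.round(1),s['wrist_torque'].round(2),'tool F',(F@Ro.from_rotvec(s['eef_rot']).as_matrix()).round(1));rel(.4,.0446)
"
```

```text
[-0.    0.    0.   -0.   -0.01  0.  ] [-8.2  3.9  2.7] [0.4  0.91 0.24] tool F [9.  2.6 1.3]
0.4 0.0446 turn [ 0.0023 -0.0337 -0.0017] shift [-0.2  0.5  2.7]
```

Emit:
{"api": "move_arm", "payload": {
  "targets": [
    [[0,0,0,0,0,1.5,15],[0,0,0,0,0,1.5,60],[0,0,0,0,0,1.5,60],[0,0,0,0,0,1.5,60],[0,0,0,0,0,1.5,60]]
  ]
}}

```text
clock: 5.65
position: [0.5115, -0.1865, 0.0865]
eef_rot: [-0.21, -2.711, -0.045]
ft_force: [-0.7, 0.2, 0.0]
opening: 0.702
```

```bash
python3 -c "
from h import *
s=robot.sense();print(s['opening'],s['ft_force'].round(1));rel(.4,.17)
"
```

```text
0.7019122420340559 [-0.7  0.2  0. ]
0.4 0.17 turn [ 0.0011 -0.0235 -0.0027] shift [   7.1    1.3 -123. ]
```

Emit:
{"api": "move_arm", "payload": {
  "targets": [
    [[0,0,0,2,0,-25,60],[0,0,0,4,0,-60,60],[0,0,0,5,0,-100,60],[0,0,0,5,0,-130,60],[0,0,0,5,0,-130,60]]
  ]
}}

```text
clock: 6.07
position: [0.5639, -0.1951, 0.2125]
eef_rot: [-0.211, -2.723, -0.041]
ft_force: [0.7, -0.5, 0.0]
opening: 0.699
```

```bash
python3 - <<'E'
from h import *
print(robot.sense()['ft_force'].round(1))
a=grab('wrist');b=grab('scene')
c=lambda f,r,c0,h:cv2.resize(f['img'][r:r+h,c0:c0+h],(400,400),interpolation=cv2.INTER_CUBIC)
save(np.hstack([c(a,100,220,200),c(b,195,250,110)]),'after.png')
Sw=Ro.from_euler('z',YAW).as_matrix()
for f in(a,b):
    L=(pts(f)-C)@Sw; hsv=cv2.cvtColor(f['img'],cv2.COLOR_RGB2HSV);H,Sa,V=cv2.split(hsv)
    near=(abs(L[...,1])<.02)&(L[...,0]>-.05)&(L[...,0]<.06)
    m=near&(L[...,2]>.083)&(L[...,2]<.105);p=np.nanmean(L[m],0);print('ball',m.sum(),p.round(4),'lean',np.arctan2(p[0],p[2]))
    red=near&((H<8)|(H>172))&(Sa>130)&(V>50);P=L[red]
    d=np.array([np.sin(.4),0,np.cos(.4)]);t=P@d;print('red along lever',red.sum(),np.nanpercentile(t,[2,10,50,90,98]).round(4))
E
```

```text
[ 0.7 -0.5  0. ]
ball 288 [ 0.0366 -0.0008  0.0889] lean 0.3899853499241898
red along lever 745 [0.0554 0.0704 0.0754 0.0764 0.0771]
ball 26 [ 0.0393 -0.0001  0.0883] lean 0.41914718654351757
red along lever 77 [0.0587 0.0662 0.0758 0.0787 0.081 ]
```

View pics/after.png

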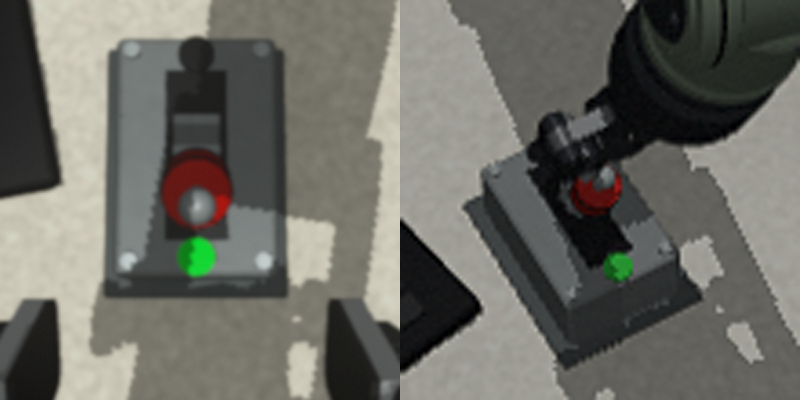

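The view from above shows the lever next to the green dot, at left crop (197,257). The collar top is 76 mm from the pivot, which matches home (62 + 14), and the lean is about +0.40. The gripper is clear, so I'm handing in.

```bash
python3 -c "
from h import *
print(robot.close_job(),robot.sense()['clock'])"
```

```text
the job is handed in; nothing more can be done
the job is handed in; nothing more can be done
```

The fan switch is ON and locked. I gripped the red collar in line with its lever, lifted it about 14 mm, and swung the lever over to the green-dot end stop. I then lowered the collar most of the way and opened the fingers so the spring could seat it.

- **Lever:** the last check put its lean at +0.39 rad in the wrist view and +0.42 in the scene view, against a nominal 0.40 for ON. The small gap is within calibration error.
- **Collar:** its top was 76 mm from the pivot, which is the home position. I took the lock from that and did not test it by pushing the lever.
- **Robot:** the gripper is clear with no contact force. The last move ended at 6.1 s, and the highest force reading I saw was about 10 N.
- **Other switches:** I kept away from the blue-collared and orange switches, but did not re-measure the lamp lever at the end.

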